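# Pack the last two bottles into the round can

### The arm

A 6-joint arm with a two-finger parallel gripper is mounted at the origin on a cart in front of the work surface, level with it; the furniture and walls round the work are solid. World frame = base frame: x ahead of the robot, y to its left, z up, the work surface at z = 0. Lengths are in mm, angles in rad, forces in N, time in s.
With the tool pointing down it reaches from about 275 to 850 mm from the base axis. Payload 5.2 kg.
Tool frame: the origin (TCP) lies between the finger pads; the fingertips stand 14 mm ahead of it and the grasp point (between the pads) lies 5 mm behind it (arm.nose_length is the distance from the TCP to the fingertips, in mm); z points along the fingers, y is the line along which they close (so a half turn about z gives the same grasp; the last joint's range is limited). The gripper opens to 85 mm and grips with 20 to 120 N. Pads are 22 mm wide; open, the fingers measure 114 mm over their backs; the gripper's body (76 mm by 85 mm) begins 54 mm behind the grasp point. The pads swing forward as they close: fully open they stand 13 mm farther back than shut.
Start: joints at [1.104, 0.259, 1.535, -0, 1.348, -0.203], TCP at [143.391, 530.984, 245.31] pointing down, gripper open.
Joint ranges: [-3.14, 3.14], [-0.91, 2.08], [0.19, 2.58], [-1.22, 4.36], [0.22, 2.71], [-3.12, 3.12]. Speed limits (rad/s): [2.57, 2.57, 3.14, 3.14, 3.14, 3.14].

### API

Orientations are given as [roll, pitch, yaw] about the fixed x, y, z axes, in that order (R = Rz(yaw) Ry(pitch) Rx(roll)).
In Python, from rig import arm gives the robot as it stands.
- The arm moves only by the tool play_rows, never from a script. Its argument "motion" is one flat list of numbers, 5 for each row, row after row: the shift along the tool's x, y, z scaled (see below), then the turn about the tool's z scaled (see below), then the opening, from 0 (shut) to 1 (fully open). In form: [dx, dy, dz, twist, claw, dx, dy, dz, twist, claw, ...]. A call has 1 to 20 rows; each row is the pose to reach, as a shift and turn from the pose commanded when the call began, along the tool's axes at that moment, turning the shorter way round; what a row does not reach only later rows make up. The controller multiplies each number of a shift by 0.3 m and each number of a turn by 180 degrees. A row lasts 1/12 s, in which the tool goes at most 41.7 mm and 7.16 degrees, less where a joint would pass 70% of its speed; a pose out of reach is approached as far as the arm can. A call with a number of a shift or a turn outside -1 to 1 is refused whole. A call with a gripper value outside its range is refused whole. The fingers move at their own pace and stop on an object; "squeeze" is the grip in N (left out, the last holds). Time passes only in rows, so rows that repeat a pose let the fingers close. It gives the time, the measured TCP pose, the force, the opening and the grip force at its end, in the units of the state.
- arm.get_obs(): the state, without advancing time (a new reading comes with each control period).
- arm.camera(name): name is "scene" or "top" or "wrist"; returns a dict with "image" (400x640x3 uint8, red, green, blue), "mtx" (3x3 intrinsics, pixels), "k1" (the pictures are not rectified: a ray, as slopes to the right and down, at radius r is drawn at 1 + k1 r^2 times it, then the intrinsics apply), "eye" and "attitude" of the camera in the world. Camera axes: x right, y up, looking along -z (the intrinsics and any distortion apply to the point x, -y, -z); pixel columns grow to the right and rows downward; lengths in mm; the calibration is good to about 2 mm. A picture is of the moment at which its call begins. There is no depth.
- arm.job_done(): hands the job in; it is judged then, once.
The state is a dict: "clock": time; "q": joint angles; "qd": joint speeds; "joint_torque": joint torques, N m; "tool_pos": TCP position; "tcp_rot": TCP orientation; "force": force on the tool from outside, world axes, zero at the start; "wrist_torque": the same for the moment, N m; "width": opening from 0.0 (shut) to 1.0 (fully open); "grasp_force": force on a finger pad.
Only numpy, scipy, OpenCV 4.12 (cv2) and the standard library are available. Lean on these libraries where they do the work, as an engineer would, in place of code of your own. Each camera call takes 0.05 s, during which the arm holds its last target. There are 200 camera calls.

### The job

Pack the two tall bottles from the bench into the round steel can with the five already in it, so that all seven stand upright on its floor in a close cluster, one in the middle and six round it. Make room by shifting the bottles in the can, but one of them (you cannot see which) has stuck fast to the floor, so do not force it or the row against it: work round it. They are glass: set them down without dropping them or bearing down hard, knock nothing over, and leave the short bottle and the other things on the bench where they are.

Things in the scene. Friction and masses are not known exactly. Their poses are not given: they have to be found in the camera images.
- can: round open steel can fastened to the bench, inner diameter 124 mm (hardly wider than the 120 mm that seven bottles need: one in the middle and six round it), wall 3 mm, floor 4 mm thick, 66 mm high; origin at the centre of its underside, z up; its yaw differs from start to start
- can_in (a point): centre of the can's inner floor, 4 mm above the bench
- packed_1: one of five bottles like loose_1 in the can, in an uneven ring by its wall; which stands where varies. Four stand free and slide easily (glass and can are slippery) when the handle is gripped and drawn sideways, pushing others before them; pushed high up they lean. One is stuck: it gives 1 mm per 12 N and springs back. The middle just takes a bottle; the widest ring gap is about 13 mm and needs 40
- packed_2: another of the five bottles in the can, same as packed_1
- packed_3: another of the five bottles in the can, same as packed_1
- packed_4: another of the five bottles in the can, same as packed_1
- packed_5: another of the five bottles in the can, same as packed_1
- loose_1: tall amber reagent bottle on the bench, to be packed. 120 mm tall, 0.11 kg; body 40 mm wide up to 60 mm; foot 28 mm wide with a 6 mm bevel; shoulder slopes in from 60 to 70 mm; black collar 22 mm wide, 70 to 84 mm; rigid black ribbed stopper handle 15 mm wide, 84 to 120 mm (grip here; packed, about 25 mm is free beside it). Origin: centre of the foot, z up the axis
- loose_2: the other tall bottle standing on the bench, to be packed; same shape as loose_1
- short_bottle: shorter bottle of the same make and width, 88 mm tall (body to 28 mm, handle from 52 to 88 mm), standing among the tall ones on the bench in any order; not to be packed; origin at the centre of its foot
- tape: bystander: roll of tan tape lying flat, 98 mm across, 25 mm high; origin under its centre
- pot: bystander: white lidded sample pot, 81 mm across, 100 mm high; origin under its centre
Things that resemble listed ones, but are neither listed nor needed, are in the scene too. What is shaped like the packed_3 but turquoise is not meant.

How it is judged:
By the outcome, as a careful person would: the job done as asked, in the order asked, and still so for the second after the job is handed in, with the robot touching nothing.
It also fails if it takes over 72 s, if anything falls off the work surface, if the arm or the gripper's body presses on something with over 40 N, if the wrist force passes 120 N, or if a joint passes its speed limit or range.

## Working session

There is one attempt and no reset: what is moved stays moved. The work goes in short steps, Python scripts to look and compute and a tool call to move; the robot and the scene stay as the last step left them, time stands still between calls to the robot, and variables do not carry over. Pictures are saved under pics/ and viewed, at most 12 in all, crops included, and the job is handed in when it is done.

Besides the shell and the picture viewer there is one more tool, called after "Call:" as name(argument=value, ...) on one line, values as JSON. play_rows: Moves the arm, as the interface text tells. Shifts and turns lie within -1 to 1; 1 stands for 0.3 m of shift or 180 degrees of turn. Its arguments: {"type":"object","properties":{"motion":{"type":"array"},"squeeze":{"type":"number"}},"required":["motion"]}

```bash
ls; mkdir -p pics; python3 - <<'E'
from rig import arm
import cv2,numpy as np
print(arm.get_obs(), arm.nose_length)
for n in ("scene","top"):
    c=arm.camera(n); cv2.imwrite(f"pics/{n}0.png",c["image"][:,:,::-1]); print(n,c["mtx"],c["k1"],c["eye"],c["attitude"])
    np.save(f"{n}0.npy",c,allow_pickle=True)
E
```

```text
pics
{'clock': 0.0, 'q': array([ 1.10420087e+00,  2.59351828e-01,  1.53605521e+00,  2.93919956e-05,
        1.34801616e+00, -2.02829110e-01]), 'qd': array([ 9.29287535e-04, -1.06663480e-03, -1.78875037e-03,  7.28353339e-05,
       -2.50679267e-03, -2.09467768e-04]), 'joint_torque': array([ 2.36141677e-04, -4.46027684e+01, -2.90576953e+01, -1.13994231e-04,
        1.18413399e-02, -4.62143885e-05]), 'tool_pos': array([143.15256931, 530.53448628, 244.48111003]), 'tcp_rot': array([-3.13980540e+00, -3.96814910e-04,  2.87781944e+00]), 'force': array([-1.08224467,  0.11128383,  0.43398958]), 'wrist_torque': array([-0.02398171,  0.02359596, -0.00092883]), 'grasp_force': 0.0, 'width': 1.0028458630242676} 14.0
scene [[370.13638752   0.         313.03828003]
 [  0.         370.13638752 199.8609609 ]
 [  0.           0.           1.        ]] -0.07149246949014494 [-24.84350023 305.87045724 613.74684516] [ 0.86408272  0.01008156 -2.14029534]
top [[389.50886751   0.         316.79964667]
 [  0.         389.50886751 200.85520056]
 [  0.           0.           1.        ]] 0.007292707530298099 [ 424.94923463  -24.19081911 1125.45730998] [ 0.14291197 -0.0151791  -1.56657703]
```

View pics/top0.png

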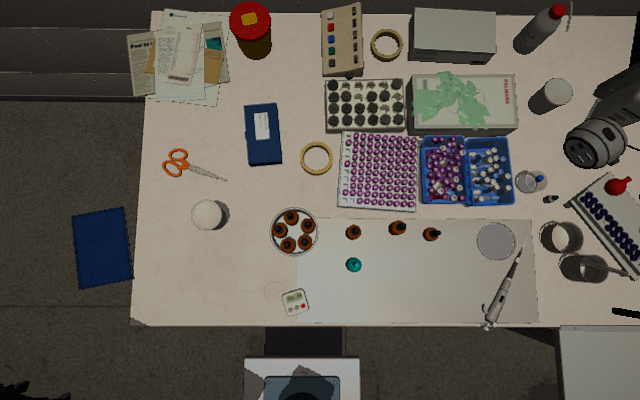

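View pics/scene0.png

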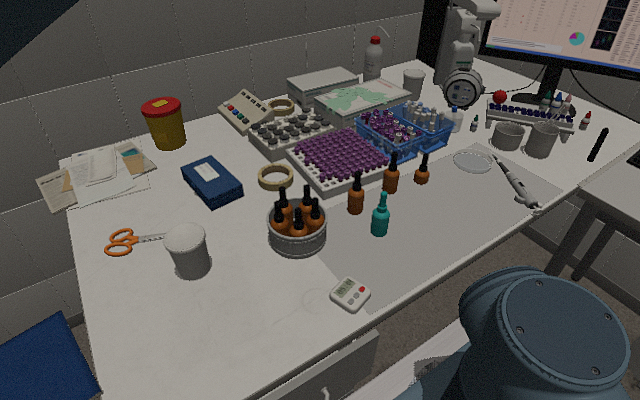

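The top view shows the can at (294,231) with five amber bottles. Three more amber bottles stand on the bench at (353,232), (398,228) and (432,234), and there is a turquoise one at (353,265). In the scene view the ambers at (356,195) and (391,178) are tall. The one at (422,173) is clearly shorter, so it is the short bottle.

```bash
cat > h.py <<'E'
import numpy as np, cv2
from scipy.spatial.transform import Rotation as Ro
def Rm(a): return Ro.from_euler('xyz',a).as_matrix()
def ray(c,px):
    K=c["mtx"]; d=np.array([(px[0]-K[0,2])/K[0,0],(px[1]-K[1,2])/K[1,1]]); u=d.copy()
    for _ in range(20): u=d/(1+c["k1"]*(u@u))
    v=Rm(c["attitude"])@np.array([u[0],-u[1],-1.]); return np.array(c["eye"]),v
def onz(c,px,z):
    e,v=ray(c,px); return (e+v*(z-e[2])/v[2])
def proj(c,p):
    q=Rm(c["attitude"]).T@(np.array(p,float)-c["eye"]); u=np.array([q[0],-q[1]])/-q[2]
    u=u*(1+c["k1"]*(u@u)); K=c["mtx"]; return np.array([K[0,0]*u[0]+K[0,2],K[1,1]*u[1]+K[1,2]])
def tri(c1,p1,c2,p2):
    A=np.zeros((3,3));b=np.zeros(3)
    for c,p in((c1,p1),(c2,p2)):
        e,v=ray(c,p);v/=np.linalg.norm(v);M=np.eye(3)-np.outer(v,v);A+=M;b+=M@e
    return np.linalg.solve(A,b)
def load(n): return np.load(n+".npy",allow_pickle=True).item()
def snap(arm,n,name):
    c=arm.camera(n); cv2.imwrite(f"pics/{name}.png",c["image"][:,:,::-1]); np.save(name,c,allow_pickle=True); return c
def delta(obs,goal):
    "scaled tool-axes shift to the world goal"
    return np.round(Rm(obs["tcp_rot"]).T@(np.array(goal)-obs["tool_pos"])/300,4)
E
python3 - <<'E'
from h import *
from rig import arm
t=load("top0");s=load("scene0")
print(proj(t,[0,0,0]))
print("can rim",onz(t,(294,231),66))
for p,q in(((353,227),(356,178)),((398,223),(394,153)),((353,259),(382,194)),((433,231),(424,154))): print(tri(t,p,s,q),onz(t,p,120),onz(t,p,88))
c=snap(arm,"wrist","w0"); print(c["eye"],c["attitude"],c["mtx"],c["k1"])
im=t["image"][195:285,260:460,::-1]; a=cv2.resize(im,None,fx=4,fy=4,interpolation=cv2.INTER_CUBIC)[:, :800]
cv2.imwrite("pics/crop.png",a)
E
```

```text
[300.83414628 416.15835453]
can rim [494.38618107  21.93815837  66.        ]
[ 501.41757795 -138.27374896   96.49630989] [ 501.98247529 -132.77971893  120.        ] [ 504.43415939 -136.23570334   88.        ]
[ 508.79555548 -254.75795022  119.17862105] [ 513.01218237 -249.77656662  120.        ] [ 515.81490139 -256.95612944   88.        ]
[ 415.80879131 -138.12402997  107.86877386] [ 420.12947458 -132.02810551  120.        ] [ 419.97607939 -135.46016885   88.        ]
[ 492.47798154 -351.89772491   90.21622912] [ 492.77235204 -340.10062792  120.        ] [ 494.93091187 -350.15487267   88.        ]
[ 60.76904617 553.65741797 373.1935673 ] [-0.33377757  0.00204643  1.30708425] [[292.29901405   0.         320.68210976]
 [  0.         292.29901405 200.52067649]
 [  0.           0.           1.        ]] 0.017616123162280464
```

View pics/crop.png

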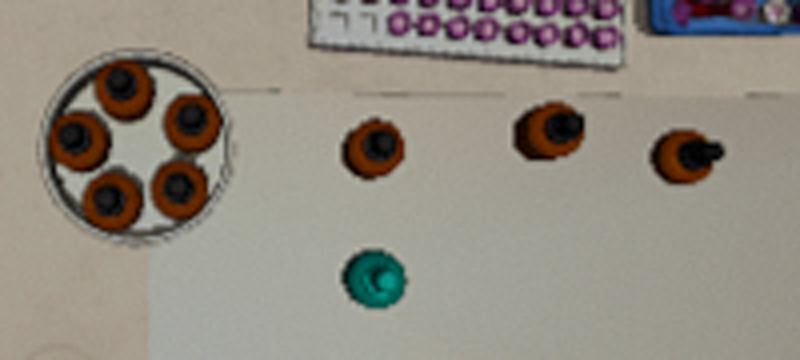

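The candidates are the ambers at (355,231) and (403,226), which are tall, and (438,232), whose handle triangulates to a top at about 88–90 mm. That last one is the short bottle. The turquoise one isn't meant. I'm moving above the can for a close look.

Call:
play_rows(motion=[-0.786,-0.667,0,0,0.5,-0.786,-0.667,0,0,0.5,-0.786,-0.667,0,0,0.5,-0.786,-0.667,0,0,0.5,-0.786,-0.667,0,0,0.5,-0.786,-0.667,0,0,0.5,-0.786,-0.667,0,0,0.5,-0.786,-0.667,0,0,0.5,-0.786,-0.667,0,0,0.5], squeeze=20)

```text
clock: 0.9
tool_pos: [320.8, 273.5, 245.2]
tcp_rot: [-3.141, 0.001, 2.873]
force: [-0.3, 0.7, 0.1]
width: 0.5
grasp_force: 0.0
```

Call:
play_rows(motion=[-0.786,-0.667,0,0,0.5,-0.786,-0.667,0,0,0.5,-0.786,-0.667,0,0,0.5,-0.786,-0.667,0,0,0.5,-0.786,-0.667,0,0,0.5,-0.786,-0.667,0,0,0.5,-0.786,-0.667,0,0,0.5,-0.786,-0.667,0,0,0.5,-0.786,-0.667,0,0,0.5,-0.786,-0.667,0,0,0.5,-0.786,-0.667,0,0,0.5])

```text
clock: 1.82
tool_pos: [493.5, 23.1, 244.9]
tcp_rot: [3.141, -0.002, 2.878]
force: [-0.0, 0.0, 0.5]
width: 0.504
grasp_force: 0.0
```

```bash
python3 - <<'E'
from h import *
from rig import arm
c=snap(arm,"wrist","w1"); o=arm.get_obs(); print(c["eye"],c["attitude"],o["tool_pos"],o["tcp_rot"],o["width"],o["q"],o["clock"],o["force"])
E
```

```text
[411.16866591  45.77992899 373.65612371] [-3.32434489e-01 -1.94327019e-04  1.30775814e+00] [493.40683315  23.31264659 245.09653719] [ 3.14106877e+00 -1.19444113e-03  2.87929982e+00] 0.4987530368818958 [-1.79461489e-01  1.58082536e-01  1.66382631e+00  6.40828879e-04
  1.32083086e+00 -1.48812355e+00] 1.8667 [-0.54302398 -0.77134458  0.15841838]
```

View pics/w1.png

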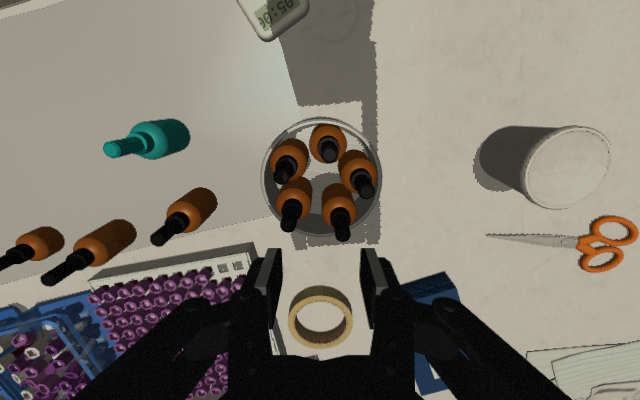

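The view shows the can rim around (321,177), with handle tips near (330,155), (281,179), (366,193), (290,224) and (343,235). Next I measure the tips and the rim.

```bash
cat >> h.py <<'E'
def tips(c,box,z=124,r=7.5,minA=60):
    x0,y0,x1,y1=box; im=c["image"]; m=np.zeros(im.shape[:2],np.uint8)
    sub=im[y0:y1,x0:x1].astype(int); m[y0:y1,x0:x1]=((sub.max(2)<62)*255)
    n,lab,st,ce=cv2.connectedComponentsWithStats(m)
    e=np.array(c["eye"]); out=[]
    for i in range(1,n):
        if st[i,4]<minA: continue
        ys,xs=np.where(lab==i); P=np.array([onz(c,(x,y),z)[:2] for x,y in zip(xs,ys)])
        d=P.mean(0)-e[:2]; d/=np.linalg.norm(d); nrm=np.array([-d[1],d[0]])
        a=(P-e[:2])@d; b=(P-e[:2])@nrm; am=np.sort(a)[-3:].mean()
        k=(a>am-2*r); bc=(b[k].min()+b[k].max())/2
        out.append((e[:2]+d*(am-r)+nrm*bc, st[i,4], np.ptp(b[k])))
    return out
E
python3 - <<'E'
from h import *
c=load("w1"); v=c["image"][100:260,240:400].copy()
C=np.array([494.4,22])
T=tips(c,(255,110,385,248)); 
for t,A,w in T:
    d=t-C; print(t.round(1),A,w.round(1),"r",np.hypot(*d).round(1),"th",np.degrees(np.arctan2(d[1],d[0])).round(1))
for t,A,w in tips(c,(140,180,225,250),120)+tips(c,(35,215,140,290),120): print("loose",t.round(1),A,w)
big=cv2.resize(v,None,fx=3.75,fy=3.75,interpolation=cv2.INTER_CUBIC)[:,:,::-1].copy()
f=lambda p:tuple(((proj(c,p)-[240,100]+.5)*3.75).astype(int).tolist())
for t,_,_ in T: cv2.drawMarker(big,f([*t,124]),(0,255,0),0,8)
for a in np.arange(0,360,6):
  for r,col in((62,(255,0,0)),(65,(0,0,255))):cv2.circle(big,f([C[0]+r*np.cos(np.radians(a)),C[1]+r*np.sin(np.radians(a)),66]),1,col,-1)
cv2.imwrite("pics/w1c.png",big)
E
```

```text
[428.3  44.3] 60 22.8 r 69.7 th 161.3
[455.2  41.5] 474 18.4 r 43.8 th 153.6
[524.9  10.3] 4801 64.7 r 32.6 th -21.0
loose [471.9 -90.7] 674 29.284603081026553
loose [ 492.5 -137.6] 694 13.355168611012925
loose [ 484.3 -190.9] 1006 29.36204333379401
loose [ 466.9 -239.8] 472 26.295114992265432
loose [ 505.4 -260.2] 876 13.472006751387438
loose [ 530.9 -209.6] 199 13.940020037177325
```

View pics/w1c.png

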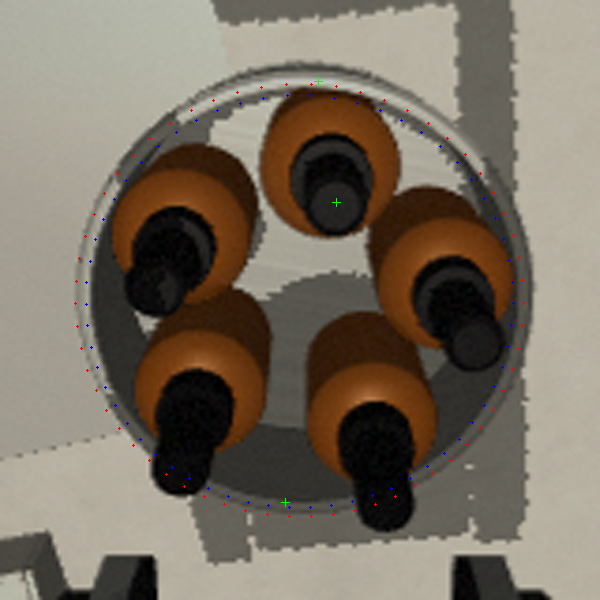

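Tip centres in the crop are (336,205), (150,290), (474,342), (180,467) and (385,503). The rim's outer extremes are at (77,280), (532,290), (305,64) and (300,514).

```bash
python3 - <<'E'
from h import *
from scipy.optimize import least_squares
c=load("w1"); g=lambda p:(p[0]/3.75+240-.5,p[1]/3.75+100-.5)
R=np.array([onz(c,g(p),66)[:2] for p in((77,280),(532,290),(305,64),(300,514))])
s=least_squares(lambda q:np.hypot(*(R-q[:2]).T)-q[2],[494,22,65]).x; print(s)
C=s[:2]
for p in((336,205),(150,290),(474,342),(180,467),(385,503)):
    t=onz(c,g(p),124)[:2]; d=t-C; print(t.round(1),"r",np.hypot(*d).round(1),"th",np.degrees(np.arctan2(d[1],d[0])).round(1))
# amber body check: widest at z~64 
t0=load("top0")
for p in((336,205),): pass
for a in ((355.2,230.8),(403,226)): print(onz(t0,a,120))
E
```

```text
[491.82846762  24.10455417  66.47189967]
[455.7  41.3] r 40.0 th 154.5
[463.7  -5.8] r 41.0 th -133.2
[496.   64.8] r 40.9 th 84.2
[508.7 -12.4] r 40.2 th -65.2
[531.5  34.4] r 40.9 th 14.5
[ 492.19100263 -138.38107268  120.        ]
[ 505.2933048 -262.5698317  120.       ]
```

Can centre is about (492,24), and the ring radius is about 41. The bottles stand at 14.5°, 84°, 154.5°, 227° and 295°. The widest gap is between P4 (295°) and P5 (14.5°). P5 is first to grip and test.

Call:
play_rows(motion=[-0.113,0.069,0.08,0,0.35,-0.113,0.069,0.08,0,0.35,-0.113,0.069,0.2,0,0.35,-0.113,0.069,0.3,0,0.35,-0.113,0.069,0.38,0,0.35,-0.113,0.069,0.43,0,0.35,-0.113,0.069,0.46,0,0.35,-0.113,0.069,0.46,0,0.35], squeeze=20)

```text
clock: 2.53
tool_pos: [530.6, 34.2, 105.7]
tcp_rot: [-3.141, -0.004, 2.879]
force: [-0.3, 1.0, 1.6]
width: 0.35
grasp_force: 0.0
```

Call:
play_rows(motion=[0,0,0,0,0.25,0,0,0,0,0.2,0,0,0,0,0.15,0,0,0,0,0.1,0,0,0,0,0.1,0,0,0,0,0.1], squeeze=20)

```text
clock: 3.03
tool_pos: [533.5, 32.8, 108.8]
tcp_rot: [3.141, 0.003, 2.878]
force: [-0.2, 0.5, 5.4]
width: 0.167
grasp_force: 20.8
```

Call:
play_rows(motion=[0.0027,0.0042,0,0,0.1,0.0027,0.0042,0,0,0.1,0.0027,0.0042,0,0,0.1])

```text
clock: 3.28
tool_pos: [533.3, 33.7, 108.8]
tcp_rot: [-3.141, 0.004, 2.878]
force: [-0.3, -0.7, 5.9]
width: 0.168
grasp_force: 20.7
```

```bash
python3 - <<'E'
from rig import arm
o=arm.get_obs(); print(o["tool_pos"],o["force"],o["wrist_torque"],o["width"],o["clock"],o["tcp_rot"])
E
```

```text
[533.29066073  33.66908626 108.7972164 ] [-0.25955278 -0.66595741  5.93689018] [-0.23742517 -0.02431987 -0.0228263 ] 0.16765992301283153 3.2833 [-3.14141773  0.00361032  2.87780474]
```

Call:
play_rows(motion=[0.003,0.005,-0.003,0,0.1,0.006,0.01,-0.005,0,0.1,0.0095,0.0147,-0.007,0,0.1,0.0095,0.0147,-0.007,0,0.1,0.0095,0.0147,-0.007,0,0.1])

```text
clock: 3.7
tool_pos: [530.1, 39.4, 109.2]
tcp_rot: [-3.142, -0.001, 2.878]
force: [0.8, 0.8, -1.7]
width: 0.166
grasp_force: 20.0
```

```bash
python3 - <<'E'
from h import *
from rig import arm
o=arm.get_obs(); print(o["tool_pos"],o["force"],o["wrist_torque"],o["width"],o["clock"],o["tcp_rot"])
c=snap(arm,"scene","s1"); im=c["image"][170:270,250:350,::-1]
w=snap(arm,"wrist","w2")["image"][90:290,220:420,::-1]
cv2.imwrite("pics/s1c.png",np.hstack([cv2.resize(im,(400,400)),cv2.resize(w,(400,400))]))
E
```

```text
[530.09098683  39.43261791 109.20172396] [ 0.76792487  0.84428568 -1.65611369] [ 0.00888146  0.0182794  -0.03632213] 0.16643841380304292 3.7 [-3.14150403e+00 -6.20498997e-04  2.87803999e+00]
```

View pics/s1c.png

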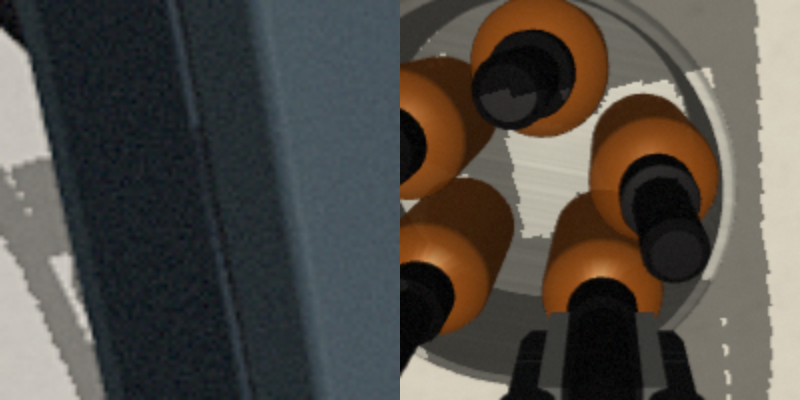

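P5 moved freely and stands at about 24°. Next is P4.

Call:
play_rows(motion=[0,0,0.002,0,0.1,0,0,0.002,0,0.2,0,0,0.001,0,0.35,0,0,0,0,0.35,0,0,-0.07,0,0.35,0,0,-0.14,0,0.35,0.0242,-0.1853,-0.14,0,0.35,0.0242,-0.1853,-0.14,0,0.35,0.0242,-0.1853,-0.14,0,0.35,0.0242,-0.1853,-0.08,0,0.35,0.0242,-0.1853,-0.03,0,0.35,0.0242,-0.1853,-0.003,0,0.35,0.0242,-0.1853,-0.003,0,0.35])

```text
clock: 4.88
tool_pos: [507.7, -11.9, 108.5]
tcp_rot: [3.141, -0.004, 2.878]
force: [-0.7, 0.3, -0.6]
width: 0.35
grasp_force: 0.0
```

Call:
play_rows(motion=[0,0,0,0,0.25,0,0,0,0,0.2,0,0,0,0,0.15,0,0,0,0,0.1,0,0,0,0,0.1,0,0,0,0,0.1], squeeze=20)

```text
clock: 5.38
tool_pos: [509.4, -12.6, 111.0]
tcp_rot: [3.141, 0.001, 2.878]
force: [-0.3, -0.1, 3.0]
width: 0.17
grasp_force: 20.7
```

Call:
play_rows(motion=[0.0038,-0.0027,-0.003,0,0.1,0.0038,-0.0027,-0.004,0,0.1,0.0038,-0.0027,-0.004,0,0.1])

```text
clock: 5.63
tool_pos: [507.3, -13.0, 111.5]
tcp_rot: [-3.142, -0.0, 2.878]
force: [0.2, 0.5, -0.8]
width: 0.17
grasp_force: 20.4
```

Call:
play_rows(motion=[0.005,-0.005,0,0,0.1,0.0095,-0.0095,0.001,0,0.1,0.0095,-0.0095,0.002,0,0.1,0.0095,-0.0095,0.002,0,0.2,0.0095,-0.0095,0,0,0.35,0.0095,-0.0095,0,0,0.35,0.0095,-0.0095,-0.07,0,0.35,0.0095,-0.0095,-0.14,0,0.35,0.1038,0.2405,-0.14,0,0.35,0.1038,0.2405,-0.14,0,0.35,0.1038,0.2405,-0.14,0,0.35,0.1038,0.2405,-0.08,0,0.35,0.1038,0.2405,-0.03,0,0.35,0.1038,0.2405,-0.001,0,0.35,0.1038,0.2405,-0.001,0,0.35])

```text
clock: 6.88
tool_pos: [494.9, 64.8, 109.9]
tcp_rot: [-3.141, -0.004, 2.878]
force: [-0.4, 0.9, -0.4]
width: 0.348
grasp_force: 0.0
```

Call:
play_rows(motion=[0,0,0,0,0.25,0,0,0,0,0.2,0,0,0,0,0.15,0,0,0,0,0.1,0,0,0,0,0.1,0,0,0,0,0.1], squeeze=20)

```text
clock: 7.38
tool_pos: [496.9, 64.5, 112.5]
tcp_rot: [3.141, 0.002, 2.878]
force: [0.6, -0.6, 2.4]
width: 0.17
grasp_force: 20.1
```

Call:
play_rows(motion=[0.0046,-0.0009,-0.002,0,0.1,0.0046,-0.0009,-0.003,0,0.1,0.0046,-0.0009,-0.003,0,0.1])

```text
clock: 7.63
tool_pos: [494.5, 64.9, 112.5]
tcp_rot: [-3.141, -0.001, 2.878]
force: [0.3, 0.6, -0.0]
width: 0.167
grasp_force: 19.8
```

Call:
play_rows(motion=[0.009,-0.0025,0,0,0.1,0.018,-0.0048,0.001,0,0.1,0.018,-0.0048,0.002,0,0.1,0.018,-0.0048,0.002,0,0.2,0.018,-0.0048,0,0,0.35,0.018,-0.0048,0,0,0.35,0.018,-0.0048,-0.07,0,0.35,0.018,-0.0048,-0.14,0,0.35,0.1049,-0.1096,-0.14,0,0.35,0.1049,-0.1096,-0.14,0,0.35,0.1049,-0.1096,-0.08,0,0.35,0.1049,-0.1096,-0.03,0,0.35,0.1049,-0.1096,-0.001,0,0.35,0.1049,-0.1096,-0.001,0,0.35])

```text
clock: 8.8
tool_pos: [454.3, 41.5, 111.1]
tcp_rot: [-3.141, -0.004, 2.878]
force: [0.3, -0.0, 0.5]
width: 0.35
grasp_force: 0.0
```

Call:
play_rows(motion=[0,0,0,0,0.25,0,0,0,0,0.2,0,0,0,0,0.15,0,0,0,0,0.1,0,0,0,0,0.1,0,0,0,0,0.1], squeeze=20)

```text
clock: 9.3
tool_pos: [456.4, 41.3, 113.5]
tcp_rot: [3.141, 0.001, 2.878]
force: [0.1, -1.0, 2.0]
width: 0.164
grasp_force: 20.2
```

Call:
play_rows(motion=[0.0009,-0.0044,-0.002,0,0.1,0.0009,-0.0044,-0.003,0,0.1,0.0009,-0.0044,-0.003,0,0.1,0.0009,-0.0044,-0.003,0,0.1])

```text
clock: 9.63
tool_pos: [455.2, 40.1, 113.8]
tcp_rot: [-3.142, -0.0, 2.878]
force: [-0.6, 0.1, -1.5]
width: 0.166
grasp_force: 20.0
```

P1 is free too, so P2 at 227° is the stuck one. The slots sit at 60° steps from it: P4 287° (already there), P1 167°, P3 107° and P5 47°, with the gap at 347°.

Call:
play_rows(motion=[0.002,-0.012,0,0,0.1,0.0039,-0.0242,0.001,0,0.1,0.0039,-0.0242,0.002,0,0.1,0.0039,-0.0242,0.002,0,0.1])

```text
clock: 9.97
tool_pos: [452.5, 33.1, 113.5]
tcp_rot: [-3.142, 0.0, 2.877]
force: [-0.7, 0.2, 1.9]
width: 0.161
grasp_force: 20.2
```

Call:
play_rows(motion=[0,0,0,0,0.2,0,0,0,0,0.35,0,0,0,0,0.35,0,0,-0.07,0,0.35,0,0,-0.14,0,0.35,-0.0916,0.1333,-0.14,0,0.35,-0.0916,0.1333,-0.14,0,0.35,-0.0916,0.1333,-0.08,0,0.35,-0.0916,0.1333,-0.03,0,0.35,-0.0916,0.1333,0,0,0.35,-0.0916,0.1333,0,0,0.35,-0.0916,0.1333,0,0,0.25,-0.0916,0.1333,0,0,0.2,-0.0916,0.1333,0,0,0.15,-0.0916,0.1333,0,0,0.1,-0.0916,0.1333,0,0,0.1,-0.0916,0.1333,0,0,0.1])

```text
clock: 11.38
tool_pos: [489.8, 64.7, 114.0]
tcp_rot: [3.141, 0.001, 2.878]
force: [-0.3, 0.5, 2.3]
width: 0.168
grasp_force: 20.1
```

Call:
play_rows(motion=[0.015,-0.0065,-0.003,0,0.1,0.029,-0.0129,-0.002,0,0.1,0.029,-0.0129,0.001,0,0.1,0.029,-0.0129,0.001,0,0.1])

```text
clock: 11.72
tool_pos: [480.0, 63.2, 113.9]
tcp_rot: [3.141, 0.002, 2.878]
force: [-2.0, -0.1, 6.7]
width: 0.16
grasp_force: 20.4
```

Call:
play_rows(motion=[0,0,0,0,0.2,0,0,0,0,0.35,0,0,0,0,0.35,0,0,-0.07,0,0.35,0,0,-0.14,0,0.35,-0.1811,-0.0332,-0.14,0,0.35,-0.1811,-0.0332,-0.14,0,0.35,-0.1811,-0.0332,-0.08,0,0.35,-0.1811,-0.0332,-0.03,0,0.35,-0.1811,-0.0332,0,0,0.35,-0.1811,-0.0332,0,0,0.35,-0.1811,-0.0332,0,0,0.25,-0.1811,-0.0332,0,0,0.2,-0.1811,-0.0332,0,0,0.15,-0.1811,-0.0332,0,0,0.1,-0.1811,-0.0332,0,0,0.1,-0.1811,-0.0332,0,0,0.1])

```text
clock: 13.13
tool_pos: [530.2, 39.6, 113.8]
tcp_rot: [3.141, 0.001, 2.878]
force: [-0.6, 0.0, 2.5]
width: 0.163
grasp_force: 20.2
```

Call:
play_rows(motion=[0.015,0.0125,-0.003,0,0.1,0.03,0.025,-0.002,0,0.1,0.0449,0.0373,0,0,0.1,0.0449,0.0373,0,0,0.1])

```text
clock: 13.47
tool_pos: [519.5, 54.9, 113.8]
tcp_rot: [3.141, 0.002, 2.879]
force: [-0.5, -0.7, 2.9]
width: 0.164
grasp_force: 20.2
```

Call:
play_rows(motion=[0,0,0,0,0.2,0,0,0,0,0.35,0,0,0,0,0.35,0,0,-0.07,0,0.35,0,0,-0.14,0,0.35,0.064,-0.121,-0.26,0,0.35,0.064,-0.121,-0.44,0,0.35,0.064,-0.121,-0.44,0,0.35,0.064,-0.121,-0.44,0,0.35,0.064,-0.121,-0.44,0,0.35])

```text
clock: 14.3
tool_pos: [492.2, 23.6, 246.3]
tcp_rot: [3.141, 0.003, 2.877]
force: [-0.2, 0.2, -0.1]
width: 0.349
grasp_force: 0.0
```

```bash
python3 - <<'E'
from h import *
from rig import arm
c=snap(arm,"wrist","w3"); o=arm.get_obs(); print(o["tool_pos"],o["tcp_rot"],o["clock"],o["force"],c["eye"])
big=cv2.resize(c["image"][95:255,240:400],None,fx=3.75,fy=3.75,interpolation=cv2.INTER_CUBIC)[:,:,::-1].copy()
f=lambda p:tuple(((proj(c,p)-[240,95]+.5)*3.75).astype(int).tolist())
for p in((463.7,-5.8),(503.9,-15),(452.1,33.4),(480.1,63.3),(520.1,53.9)): cv2.drawMarker(big,f([*p,124]),(0,255,0),0,10)
cv2.imwrite("pics/w3c.png",big)
E
```

```text
[491.44258058  23.86152301 244.77453594] [ 3.14150117e+00 -8.98167133e-06  2.87745288e+00] 14.35 [ 0.57717143  0.42925438 -0.45062147] [409.3403529   46.58333161 374.60803387]
```

View pics/w3c.png

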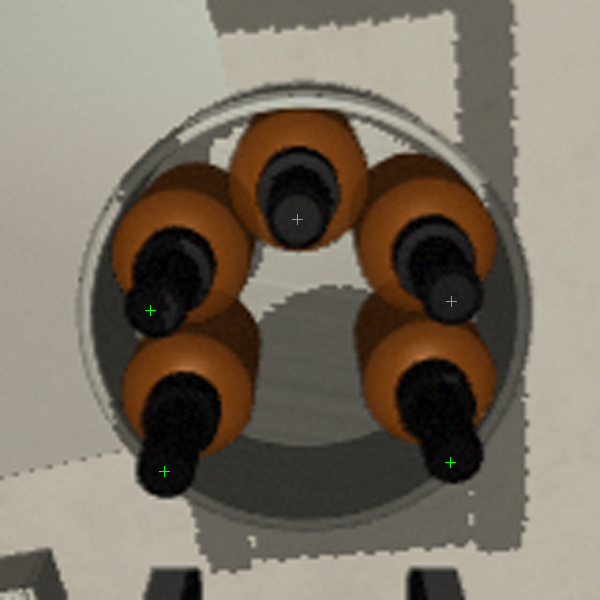

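All five stand where intended, with the gap open at the lower centre around crop (305,480). Now for tall bottle A at (492.3,-138), which two views agree on.

Call:
play_rows(motion=[-0.14,-0.522,0,0,0.35,-0.14,-0.522,0,0,0.35,-0.14,-0.522,0,0,0.35,-0.14,-0.522,0,0,0.35,-0.14,-0.522,0.1,0,0.35,-0.14,-0.522,0.2,0,0.35,-0.14,-0.522,0.3,0,0.35,-0.14,-0.522,0.38,0,0.35,-0.14,-0.522,0.44,0,0.35,-0.14,-0.522,0.457,0,0.35,-0.14,-0.522,0.457,0,0.35])

```text
clock: 15.27
tool_pos: [489.5, -137.1, 105.0]
tcp_rot: [3.14, -0.007, 2.878]
force: [-0.2, -0.8, 0.6]
width: 0.35
grasp_force: 0.0
```

Call:
play_rows(motion=[0,0,0,0,0.25,0,0,0,0,0.2,0,0,0,0,0.15,0,0,0,0,0.1,0,0,0,0,0.1,0,0,0,0,0.1], squeeze=30)

```text
clock: 15.77
tool_pos: [492.0, -138.5, 108.9]
tcp_rot: [-3.141, 0.002, 2.878]
force: [0.1, -0.7, 3.1]
width: 0.161
grasp_force: 29.7
```

```bash
python3 - <<'E'
from rig import arm
o=arm.get_obs(); print(o["tool_pos"],o["force"],o["width"],o["clock"],o["tcp_rot"])
E
```

```text
[ 491.97631996 -138.52993676  108.88356568] [ 0.13997963 -0.74713582  3.13955811] 0.1608246971914323 15.7667 [-3.14119211e+00  2.00812381e-03  2.87779416e+00]
```

Call:
play_rows(motion=[0,0,-0.05,0,0.1,0,0,-0.15,0,0.1,0,0,-0.28,0,0.1,0,0,-0.4,0,0.1,0,0,-0.46,0,0.1,0,0.1,-0.46,0,0.1,0,0.23,-0.46,0,0.1,0.002,0.36,-0.46,0,0.1,0.0037,0.47,-0.46,0,0.1,0.0037,0.5275,-0.46,0,0.1,0.0037,0.5275,-0.46,0,0.1,0.0037,0.5275,-0.46,0,0.1,0.0037,0.5275,-0.46,0,0.1])

```text
clock: 16.85
tool_pos: [531.3, 14.4, 245.8]
tcp_rot: [-3.141, -0.0, 2.878]
force: [0.0, -0.7, -1.6]
width: 0.162
grasp_force: 29.6
```

```bash
python3 - <<'E'
from h import *
from rig import arm
c=snap(arm,"wrist","w4"); o=arm.get_obs(); print(o["tool_pos"],o["tcp_rot"],o["clock"],o["force"],c["eye"])
x0,y0=200,60
big=cv2.resize(c["image"][y0:y0+240,x0:x0+240],None,fx=2.5,fy=2.5,interpolation=cv2.INTER_CUBIC)[:,:,::-1].copy()
f=lambda p:tuple(((proj(c,p)-[x0,y0]+.5)*2.5).astype(int).tolist())
t=o["tool_pos"]
# expected outline of the held bottle's body top/bottom and axis, slot marks
zf=t[2]-108.9
for z,r in((zf,14),(zf+6,20),(zf+60,20)):
  for a in np.arange(0,2*np.pi,.3): cv2.circle(big,f([t[0]+r*np.cos(a),t[1]+r*np.sin(a),z]),1,(0,255,0),-1)
for a in np.arange(0,2*np.pi,.2): cv2.circle(big,f([531.9+20*np.cos(a),14.6+20*np.sin(a),60]),1,(255,0,0),-1)
for p in((463.7,-5.8),(503.9,-15),(452.1,33.4),(480.1,63.3),(520.1,53.9)): cv2.drawMarker(big,f([*p,124]),(0,255,0),0,10)
cv2.imwrite("pics/w4c.png",big)
E
```

```text
[531.28531092  13.94766248 245.78359647] [-3.14100646e+00 -3.26039326e-04  2.87714678e+00] 16.9 [-0.26059963 -0.32143759 -0.75730301] [448.82712176  37.29974205 374.40096798]
```

View pics/w4c.png

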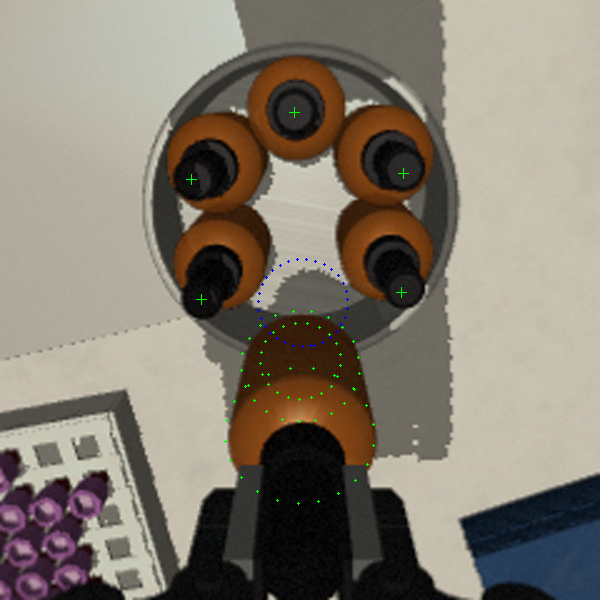

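Call:
play_rows(motion=[-0.0016,0.0018,0.06,0,0.1,-0.0016,0.0018,0.12,0,0.1,-0.0016,0.0018,0.18,0,0.1,-0.0016,0.0018,0.22,0,0.1,-0.0016,0.0018,0.25,0,0.1,-0.0016,0.0018,0.28,0,0.1,-0.0016,0.0018,0.3,0,0.1,-0.0016,0.0018,0.32,0,0.1,-0.0016,0.0018,0.32,0,0.1])

```text
clock: 17.65
tool_pos: [531.7, 15.0, 149.0]
tcp_rot: [-3.141, -0.001, 2.877]
force: [0.4, -0.5, -1.5]
width: 0.165
grasp_force: 29.6
```

Call:
play_rows(motion=[0,0,0.03,0,0.1,0,0,0.06,0,0.1,0,0,0.085,0,0.1,0,0,0.1,0,0.1,0,0,0.108,0,0.1,0,0,0.113,0,0.1,0,0,0.113,0,0.1,0,0,0.113,0,0.1])

```text
clock: 18.32
tool_pos: [532.4, 15.2, 116.2]
tcp_rot: [3.142, 0.0, 2.878]
force: [-0.1, 0.0, -1.5]
width: 0.168
grasp_force: 29.6
```

Call:
play_rows(motion=[0,0,0.003,0,0.1,0,0,0.006,0,0.1,0,0,0.008,0,0.1,0,0,0.008,0,0.1])

```text
clock: 18.65
tool_pos: [532.2, 15.2, 113.6]
tcp_rot: [-3.142, 0.0, 2.878]
force: [-0.4, 0.2, -0.5]
width: 0.163
grasp_force: 29.6
```

Call:
play_rows(motion=[0,0,0.002,0,0.1,0,0,0.003,0,0.1,0,0,0.003,0,0.1])

```text
clock: 18.9
tool_pos: [532.4, 15.1, 112.9]
tcp_rot: [3.142, 0.0, 2.878]
force: [1.0, -0.8, 0.5]
width: 0.165
grasp_force: 29.8
```

Call:
play_rows(motion=[0,0,0,0,0.2,0,0,0,0,0.3,0,0,0,0,0.3,0,0,-0.06,0,0.3,0,0,-0.16,0,0.3,0,0,-0.26,0,0.3,-0.151,-0.912,-0.26,0,0.35,-0.151,-0.912,-0.26,0,0.35,-0.151,-0.912,-0.26,0,0.35,-0.151,-0.912,-0.26,0,0.35,-0.151,-0.912,-0.26,0,0.35,-0.151,-0.912,-0.26,0,0.35,-0.151,-0.912,-0.26,0,0.35,-0.151,-0.912,-0.26,0,0.35,-0.151,-0.912,-0.26,0,0.35,-0.151,-0.912,-0.26,0,0.35])

```text
clock: 20.23
tool_pos: [504.4, -260.2, 190.5]
tcp_rot: [3.141, -0.001, 2.877]
force: [0.1, -0.6, 0.6]
width: 0.352
grasp_force: 0.0
```

```bash
python3 - <<'E'
from h import *
from rig import arm
c=snap(arm,"wrist","w5"); o=arm.get_obs(); print(o["tool_pos"],o["tcp_rot"],o["clock"],o["force"],c["eye"])
q=proj(c,[505.3,-261.4,120]); print("expected tip px",q)
x0,y0=max(0,int(q[0])-80),max(0,int(q[1])-80)
t=tips(c,(x0+10,y0+10,min(640,x0+150),min(395,y0+150)),120)
for a in t: print(a[0].round(1),a[1],a[2].round(1))
big=cv2.resize(c["image"][40:340,120:520],None,fx=2,fy=2)[:,:,::-1].copy()
for p in((505.3,-261.4,120),(505.3,-261.4,0)): cv2.drawMarker(big,tuple(((proj(c,p)-[120,40]+.5)*2).astype(int).tolist()),(0,255,0),0,12)
cv2.imwrite("pics/w5c.png",big)
E
```

```text
[ 504.49889771 -259.58635312  190.53072736] [ 3.14079417e+00 -6.42624422e-04  2.87840250e+00] 20.2833 [-0.01782679  0.05501586  0.14365154] [ 421.9046229  -237.37758232  319.11430656]
expected tip px [318.65962145 223.25085776]
[ 473.  -252.5] 416 26.4
[ 506.4 -262.2] 844 15.1
[ 570.  -237.9] 1924 31.7
[ 526.8 -254.1] 104 10.8
[ 540.4 -270.6] 266 14.3
[ 549.6 -314.1] 1608 37.6
[ 553.4 -284.2] 61 10.6
```

View pics/w5c.png

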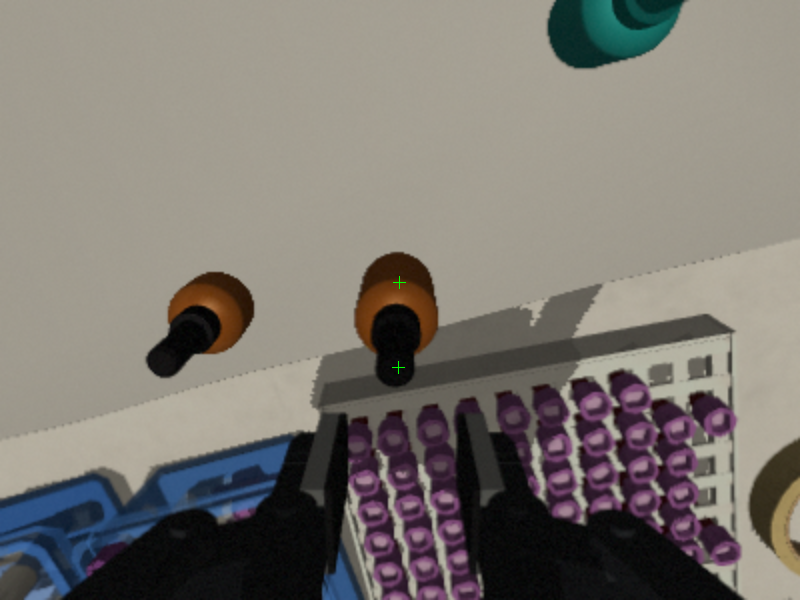

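The marked bottle at (397,365) is the tall one. The shorter one at (165,357) stays where it is. Gripping it now.

Call:
play_rows(motion=[-0.0066,-0.0055,0.08,0,0.35,-0.0066,-0.0055,0.16,0,0.35,-0.0066,-0.0055,0.22,0,0.35,-0.0066,-0.0055,0.26,0,0.35,-0.0066,-0.0055,0.274,0,0.35,-0.0066,-0.0055,0.274,0,0.35,-0.0066,-0.0055,0.274,0,0.25,-0.0066,-0.0055,0.274,0,0.2,-0.0066,-0.0055,0.274,0,0.15,-0.0066,-0.0055,0.274,0,0.1,-0.0066,-0.0055,0.274,0,0.1,-0.0066,-0.0055,0.274,0,0.1], squeeze=30)

```text
clock: 21.28
tool_pos: [506.8, -263.4, 109.8]
tcp_rot: [-3.141, 0.002, 2.878]
force: [1.1, 0.8, 6.3]
width: 0.157
grasp_force: 29.8
```

Call:
play_rows(motion=[0,0,-0.05,0,0.1,0,0,-0.15,0,0.1,0,0,-0.28,0,0.1,0,0,-0.4,0,0.1,0,0,-0.46,0,0.1,0.03,0.1,-0.46,0,0.1,0.075,0.23,-0.46,0,0.1,0.117,0.36,-0.46,0,0.1,0.16,0.49,-0.46,0,0.1,0.2,0.62,-0.46,0,0.1,0.24,0.74,-0.46,0,0.1,0.275,0.85,-0.46,0,0.1,0.2957,0.9127,-0.46,0,0.1,0.2957,0.9127,-0.46,0,0.1,0.2957,0.9127,-0.46,0,0.1,0.2957,0.9127,-0.46,0,0.1])

```text
clock: 22.62
tool_pos: [491.7, 24.2, 246.4]
tcp_rot: [-3.141, -0.0, 2.878]
force: [-0.2, 0.1, -0.8]
width: 0.164
grasp_force: 29.6
```

```bash
python3 - <<'E'
from h import *
from rig import arm
c=snap(arm,"wrist","w6"); o=arm.get_obs(); print(o["tool_pos"],o["tcp_rot"],o["clock"],o["force"],c["eye"])
x0,y0=200,40
big=cv2.resize(c["image"][y0:y0+300,x0:x0+240],None,fx=2,fy=2,interpolation=cv2.INTER_CUBIC)[:,:,::-1].copy()
f=lambda p:tuple(((proj(c,p)-[x0,y0]+.5)*2).astype(int).tolist())
t=o["tool_pos"]
zf=t[2]-109.5
for z,r in((zf,14),(zf+60,20)):
  for a in np.arange(0,2*np.pi,.2): cv2.circle(big,f([t[0]+r*np.cos(a),t[1]+r*np.sin(a),z]),1,(0,255,0),-1)
for p in((463.7,-5.8),(503.9,-15),(452.1,33.4),(480.1,63.3),(520.1,53.9),(532,15)): cv2.drawMarker(big,f([*p,124]),(0,255,0),0,10)
cv2.imwrite("pics/w6c.png",big)
E
```

```text
[491.84027224  23.74250954 246.36799632] [-3.14105690e+00 -1.37842968e-04  2.87708645e+00] 22.6667 [ 0.01386755 -0.3452313  -0.31450098] [409.256882    47.11735505 375.00454937]
```

View pics/w6c.png

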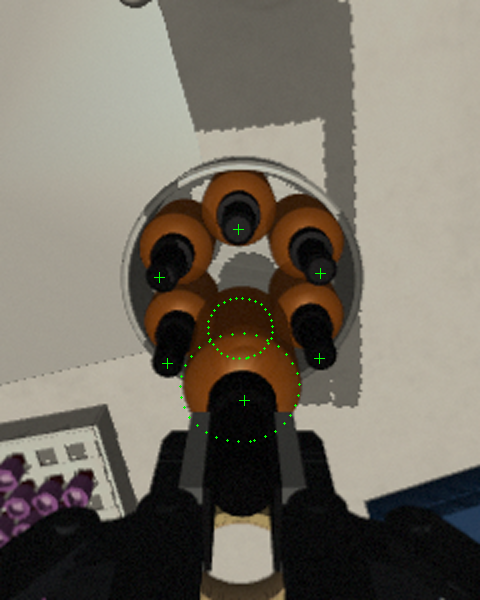

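Call:
play_rows(motion=[0,0,0.06,0,0.1,0,0,0.12,0,0.1,0,0,0.18,0,0.1,0,0,0.21,0,0.1,0,0,0.23,0,0.1,0,0,0.25,0,0.1,0,0,0.265,0,0.1,0,0,0.28,0,0.1,0,0,0.28,0,0.1])

```text
clock: 23.42
tool_pos: [491.7, 24.5, 162.1]
tcp_rot: [-3.142, -0.0, 2.878]
force: [-0.6, -0.2, -1.3]
width: 0.16
grasp_force: 29.6
```

Call:
play_rows(motion=[0,0,0.03,0,0.1,0,0,0.06,0,0.1,0,0,0.09,0,0.1,0,0,0.115,0,0.1,0,0,0.135,0,0.1,0,0,0.148,0,0.1,0,0,0.152,0,0.1,0,0,0.152,0,0.1,0,0,0.152,0,0.1])

```text
clock: 24.17
tool_pos: [491.9, 24.6, 117.0]
tcp_rot: [-3.142, 0.0, 2.878]
force: [0.1, -0.1, -2.3]
width: 0.158
grasp_force: 29.6
```

Call:
play_rows(motion=[0,0,0.003,0,0.1,0,0,0.005,0,0.1,0,0,0.005,0,0.1])

```text
clock: 24.42
tool_pos: [491.9, 24.6, 115.6]
tcp_rot: [3.142, 0.0, 2.878]
force: [-0.2, 0.1, -1.7]
width: 0.163
grasp_force: 29.6
```

Call:
play_rows(motion=[0,0,0.003,0,0.1,0,0,0.006,0,0.1,0,0,0.006,0,0.1])

```text
clock: 24.67
tool_pos: [492.0, 24.6, 113.8]
tcp_rot: [3.142, 0.001, 2.878]
force: [-0.9, 0.1, 1.0]
width: 0.164
grasp_force: 29.9
```

Call:
play_rows(motion=[0,0,0.002,0,0.1,0,0,0.002,0,0.1])

```text
clock: 24.83
tool_pos: [492.4, 24.5, 113.8]
tcp_rot: [3.142, 0.002, 2.878]
force: [-1.0, 0.2, 5.8]
width: 0.161
grasp_force: 30.3
```

Call:
play_rows(motion=[0,0,-0.002,0,0.1,0,0,-0.002,0,0.2,0,0,-0.002,0,0.27,0,0,-0.002,0,0.27,0,0,-0.05,0,0.27,0,0,-0.12,0,0.27,0,0,-0.25,0,0.27,0,0,-0.38,0,0.27,0,0,-0.44,0,0.27,0,0,-0.44,0,0.27,0,0,-0.44,0,0.27])

```text
clock: 25.75
tool_pos: [492.3, 24.5, 245.9]
tcp_rot: [3.141, 0.003, 2.878]
force: [-0.4, -0.2, 0.1]
width: 0.274
grasp_force: 0.0
```

```bash
python3 - <<'E'
from h import *
from rig import arm
c=snap(arm,"wrist","w7"); o=arm.get_obs(); print(o["tool_pos"],o["clock"])
s=snap(arm,"scene","s7")
big=cv2.resize(c["image"][95:255,240:400],(400,400),interpolation=cv2.INTER_CUBIC)[:,:,::-1]
b2=cv2.resize(s["image"][130:270,250:460],(400,267),interpolation=cv2.INTER_CUBIC)[:,:,::-1]
out=np.zeros((400,800,3),np.uint8); out[:,:400]=big; out[:267,400:]=b2
f=lambda p:tuple(((proj(c,p)-[240,95]+.5)*2.5).astype(int).tolist())
for p in((463.7,-5.8),(503.9,-15),(452.1,33.4),(480.1,63.3),(520.1,53.9),(532,15),(492,24.3)): cv2.drawMarker(out,f([*p,124]),(0,255,0),0,8)
cv2.imwrite("pics/w7c.png",out)
E
```

```text
[491.39063739  24.67230344 244.42737961] 25.8
```

View pics/w7c.png

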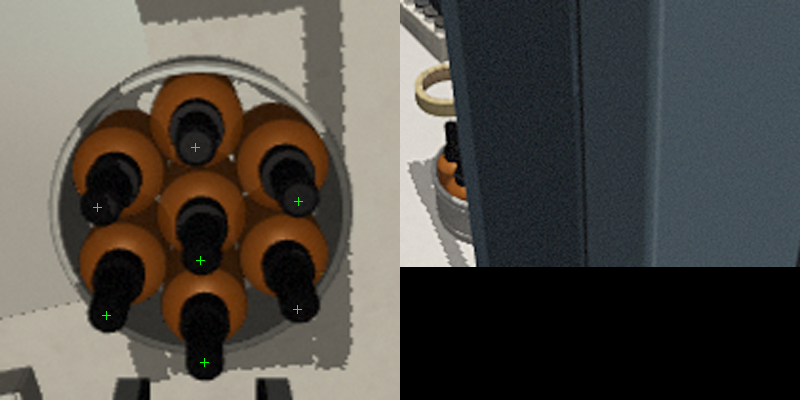

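All seven tips sit on the expected marks at z=124, upright, one at (200,257) with six round it. The gripper is clear of everything, so I hand in.

```bash
python3 -c "
from rig import arm
print(arm.job_done())"
```

```text
the job is handed in; nothing more can be done
None
```

All seven bottles stand upright on the can's floor, one in the middle and six round it, by the last camera view; I worked round the stuck bottle without touching it, left the short bottle and the other bench things alone, and handed the job in at 25.8 s (no verdict was shown).

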